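# Take the freshly varnished rook out of the drying case with tongs

### The arm

A 6-joint arm with a two-finger parallel gripper is mounted at the origin on the work surface. World frame = base frame: x ahead of the robot, y to its left, z up, the work surface at z = 0. Lengths are in m, angles in degrees, forces in N, time in s.
With the tool pointing down it reaches from about 0.275 to 0.725 m from the base axis. Payload 15.9 kg.
Tool frame: the origin (TCP) lies midway between the tips of the shut fingers; the grasp point (between the pads) lies arm.grip_point_offset behind it (arm.grip_point_offset is the distance from the TCP to the grasp point, in m); z points along the fingers, y is the direction in which the jaws open and shut (so a half turn about z gives the same grasp; the last joint's range is limited). The gripper opens to 85 mm and grips with 20 to 120 N. Pads are 22 mm wide; open, the fingers measure 114 mm over their backs; the gripper's body (76 mm by 85 mm) begins 54 mm behind the grasp point. The pads swing forward as they close: fully open they stand 13 mm farther back than shut.
Start: joints at [71.505, 12.198, -1.971, 75.831, 0, 90], TCP at [0.159, 0.474, 0.231] pointing down, gripper open.
Joint ranges: [-170.91, 170.91], [-42.67, 98.43], [-65.05, 77.54], [-120.47, 116.71], [-90, 82.35], [-180, 180]. Speed limits (degrees/s): [108.29, 108.29, 136.94, 147.25, 180, 180].

### API

Orientations are given as [roll, pitch, yaw] about the fixed x, y, z axes, in that order (R = Rz(yaw) Ry(pitch) Rx(roll)).
In Python, from rig import arm gives the robot as it stands.
- The arm moves only by the tool drive_tool, never from a script. Its argument "series" is a list of rows, each a list of 3 entries, a list of its own where there are three numbers: the turn, a rotation vector about the world's x, y, z in degrees, then the shift along the world's x, y, z in m, then the finger opening in m, from 0 to 0.0854. In form: [[[wx, wy, wz], [dx, dy, dz], claw], ...]. A call has 1 to 8 rows; each row shifts and turns the pose as measured when the row begins; what a row does not reach is not made up. A row lasts 1/10 s, in which the tool goes at most 50 mm and 8.59 degrees, less where a joint would pass 70% of its speed; a pose out of reach is approached as far as the arm can. A call is refused whole if a number of a shift passes 0.05 or a number of a turn 8.59, either way. A call with a gripper value outside its range is refused whole. The fingers move at their own pace and stop on an object; "force" is the grip in N (left out, the last holds). Time passes only in rows, so rows that do not move let the fingers close. It gives the time, the measured TCP pose, the force and the opening at its end, in the units of the state.
- arm.state(): the state, without advancing time (a new reading comes with each control period).
- arm.snapshot(name): name is "scene" or "top" or "wrist"; returns a dict with "img" (420x560x3 uint8, red, green, blue), "mtx" (3x3 intrinsics, pixels), "k1" (the pictures are not rectified: a ray, as slopes to the right and down, at radius r is drawn at 1 + k1 r^2 times it, then the intrinsics apply), "pose" (4x4, takes a point from camera to world coordinates). Camera axes: x right, y up, looking along -z (the intrinsics and any distortion apply to the point x, -y, -z); pixel columns grow to the right and rows downward; lengths in m; the calibration is good to about 2 mm. A picture is of the moment at which its call begins. There is no depth.
- arm.hand_in(): hands the job in, once; it reports no verdict.
The state is a dict: "t": time; "joints": joint angles; "joint_velocities": joint speeds; "joint_torque": joint torques, N m; "position": TCP position; "tool_rot": TCP orientation; "wrist_force": force on the tool from outside, world axes, zero at the start; "wrist_torque": the same for the moment, N m; "opening": finger opening in m.
Only numpy, scipy, OpenCV 4.12 (cv2) and the standard library are available. Lean on these libraries where they do the work, as an engineer would, in place of code of your own. Each camera call takes 0.05 s, during which the arm holds its last target.

### The job

The wooden rook in the little aluminium drying case has just been varnished and must not be touched by the robot itself. First swing the case door wide open by its black handle and leave it open, then pick up the kitchen tongs by their green grips, reach in through the doorway, close them on the rook's waist and bring it out, never letting it topple. Finish while still holding the tongs closed on the rook, upright and still, its foot at least 10 cm above the shelf and touching nothing but the tongs; leave all the other loose things on the shelf where they are.

Things in the scene. Friction and masses are not known exactly. Their poses are not given: they have to be found in the camera images.
- case: Fixed aluminium drying case, 160 deep (x) x 260 wide (y) x 140 high mm; 5 mm side walls, 8 mm floor, roof and back of thin steel wires (43 mm gaps, 8 mm rim bars). Origin: centre of underside; x points into the case, away from the robot, z up. The doorway is the plane x = -80 mm, 250 mm wide, clear from 8 to 132 mm height.
- case_door (a joint): Door of the case: 252 wide, 10 thick, 128 mm high, upright hinge at the left (+y of the case) front edge. 0 = shut, grows as it swings out towards the robot, 1.57 = square to the front, stop at 1.9 rad. Light friction; stays where it is left. May start slightly ajar.
- door_handle (a point): Point on the door handle's axis, 105 mm above the shelf. Handle: upright black round bar, 13 mm diameter, from 50 to 125 mm above the shelf, 40 mm out from the door's outer face, 212 mm from the hinge along the door. One stalk joins it to the door at 56 mm height: above 62 mm the bar is free and can be pinched from above.
- door_hinge (a point): Point on the door's hinge axis (vertical), 105 mm above the shelf. Axes turn with the door: -y runs along the door to its free edge, -x out of its outer face.
- tongs: Kitchen tongs, 250 mm long, 120 g, lying on their side so the arms close level. Origin: on the underside midway between the green grips; x to the jaws, z up, y across the arms. Pivot 100 mm behind the origin. Grips flat, x -40 to +40, z 0 to 30 mm, 57 mm wide over their outsides when open, 34 with the jaws on the rook; at 48 mm the tongs can be carried, jaws still about 53 mm apart.
- tongs_jaws (a point): Middle point between the two green jaws of the tongs, 122 mm ahead of the tongs' origin and 15 mm above their underside; same axes as the tongs. Each jaw is 34 mm long and 22 mm high; tips reach 17 mm beyond this point; open gap 72 mm, outer width 84 mm.
- tongs_left (a joint): How far each arm of the tongs is squeezed (both move alike): 0 = open, about 0.10 rad with the jaws on the rook's waist, 0.16 = shut on nothing. A spring opens them: about 6 N at the grips when open, 10 N on the rook; the jaws get about 0.45 of the grip force beyond that. 50 N of grip holds the rook well.
- rook: Wooden chess rook, 75 mm tall, about 45 g, standing in the case. Origin: centre of its underside, z up. Foot 38 mm diameter and 9 mm thick; straight round waist 26 mm diameter from 14 to 55 mm above the foot's underside; head 34 mm diameter.
- rook_waist (a point): Point on the rook's axis 34 mm above its underside, the middle of its waist.
- ramekin: Glass ramekin, 90 mm diameter, 45 mm high, bystander. Origin: centre of underside.
- dice_cup: Blue hard silicone dice cup, 84 mm diameter, 100 mm high, bystander. Origin: centre of underside.
- varnish_jar: Closed amber jar of varnish, 64 mm diameter, 75 mm high, bystander. Origin: centre of underside.
- trays: Stack of three red trays, 160 x 160 mm, 100 mm high, bystander. Origin: centre of underside.
- pawn: Dark wooden pawn, 32 mm diameter, 58 mm tall, bystander. Origin: centre of underside.

How it is judged (in metres and radians):
On the way, in this order (a step that is already met when the one before it is completed fails the run):
1. the door is drawn out by its handle (past 0.3 rad with the grasp point within 60 mm of the handle point) (value of joint case_door above 0.3 rad and distance between the grasp point and door_handle below 0.06 m), for 0.1 s.
2. the case door is swung wide open (beyond 1.1 rad) (value of joint case_door above 1.1 rad), for 0.2 s.
3. the tongs are gripped and lifted off the shelf (contact force between the fingers and tongs above 1 N and height (world z) of tongs above 0.01 m), for 0.2 s.
4. the tongs close on the rook, standing in the case (contact force between tongs and rook above 0.5 N and contact force between the fingers and tongs above 1 N and x of rook in the frame of case above -0.08 m and z of rook in the frame of case below 0.12 m), for 0.1 s.
At the end, for the whole second after the job is handed in: Tongs held by the fingers and closed on the rook (0.5 N up), its foot over 100 mm up, tilt under 0.35 rad, under 30 mm/s, waist within 35 mm of the jaw middle; neither touches the case, nor the robot the rook; door open past 1.1 rad; bystanders within 30 mm of their start (contact force between tongs and rook above 0.5 N and contact force between the fingers and tongs above 1 N and height (world z) of rook above 0.1 m and angle between rook's own z axis and vertical below 0.35 rad and linear speed of rook below 0.03 m/s and height (world z) of tongs above 0.05 m and contact force between each of rook, tongs and case below 0.05 N and contact force between each of the fingers, the arm and rook below 0.05 N and value of joint case_door above 1.1 rad and distance between tongs_jaws and rook_waist below 0.035 m and distance of each of ramekin, dice_cup, varnish_jar, trays, pawn from where it was at the start of the episode below 0.03 m); the arm keeps its last pose, push and grip.
It fails at once if the robot itself touches the wet rook (contact force between any of the fingers, the arm and rook above 0.3 N).
It fails at once if the rook topples (tilts beyond 0.6 rad) (angle between rook's own z axis and vertical above 0.6 rad).
It fails at once if a bystander is moved by more than 30 mm (distance of any of ramekin, dice_cup, varnish_jar, trays, pawn from where it was at the start of the episode above 0.03 m).
It also fails if it takes over 72 s, if anything falls off the work surface, if the arm or the gripper's body presses on something with over 40 N, if the wrist force passes 120 N, or if a joint passes its speed limit or range.

## Working session

There is one attempt and no reset: what is moved stays moved. The work goes in short steps, Python scripts to look and compute and a tool call to move; the robot and the scene stay as the last step left them, time stands still between calls to the robot, and variables do not carry over. Pictures are saved under pics/ and viewed, and the job is handed in when it is done.

Besides the shell and the picture viewer there is one more tool, called as name([rows], argument=value, ...), one row to a line, values as JSON. drive_tool: Moves the arm, as the interface text tells. Its arguments: {"type":"object","properties":{"series":{"type":"array","items":{"type":"array"}},"force":{"type":"number"}},"required":["series"]}

```bash
ls; mkdir -p pics; python3 - <<'E'
from rig import arm
import cv2
print(arm.state(), arm.grip_point_offset)
for n in ["scene","top","wrist"]:
    s=arm.snapshot(n); cv2.imwrite(f"pics/{n}0.png",s["img"][:,:,::-1]); print(n,s["mtx"],s["k1"],s["pose"])
E
```

```text
pics
{'t': 0.0, 'joints': array([ 7.15040574e+01,  1.22244486e+01, -2.00763849e+00,  7.58300132e+01,
       -2.37973351e-03,  8.99992583e+01]), 'joint_velocities': array([-0.00456733, -0.00430399, -0.04118767,  0.11270126,  0.09130653,
       -0.00379389]), 'joint_torque': array([-4.29142834e-03, -6.86173940e+01,  4.87111330e+01,  1.76502537e-02,
       -3.25986375e-04, -7.13771783e-05]), 'position': array([0.1585282 , 0.47386105, 0.23082341]), 'tool_rot': array([-1.79937900e+02,  2.37892822e-03,  1.61504802e+02]), 'wrist_force': array([-0.09300373,  0.91667764, -0.28793309]), 'wrist_torque': array([-0.000852  ,  0.00206386,  0.00397857]), 'opening': 0.0853314502116248} 0.0187
scene [[392.17282568   0.         273.36369719]
 [  0.         392.17282568 209.69820184]
 [  0.           0.           1.        ]] -0.020763348043807493 [[-0.87672241 -0.33556146  0.34461038  0.94519288]
 [ 0.48068823 -0.63689638  0.60274524  0.64162015]
 [ 0.01722303  0.69409042  0.71968177  0.95958868]
 [ 0.          0.          0.          1.        ]]
top [[524.1726734    0.         284.94010173]
 [  0.         524.1726734  206.04396571]
 [  0.           0.           1.        ]] 0.017208509146719696 [[ 0.06881515  0.97579928 -0.20755782  0.17098727]
 [-0.99761621  0.06837955 -0.00928123 -0.08576484]
 [ 0.0051361   0.20770173  0.97817872  1.81735907]
 [ 0.          0.          0.          1.        ]]
wrist [[298.73432061   0.         277.31291555]
 [  0.         298.73432061 211.70884496]
 [  0.           0.           1.        ]] -0.05863937020233517 [[ 3.18130116e-01 -9.10991847e-01 -2.62463491e-01  9.31140492e-02]
 [ 9.48047026e-01  3.05620447e-01  8.83344744e-02  4.95637295e-01]
 [-2.57776659e-04 -2.76929588e-01  9.60890179e-01  3.72317996e-01]
 [ 0.00000000e+00  0.00000000e+00  0.00000000e+00  1.00000000e+00]]
```

View pics/scene0.png

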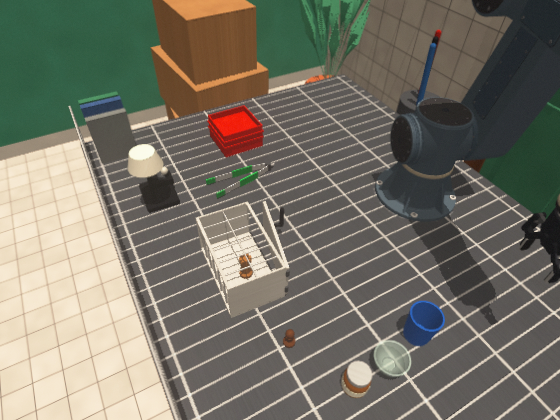

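View pics/top0.png

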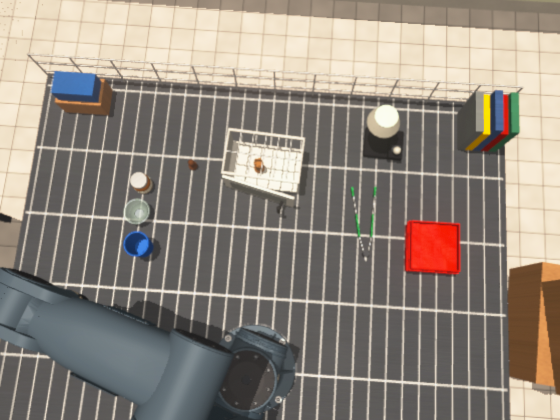

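View pics/wrist0.png

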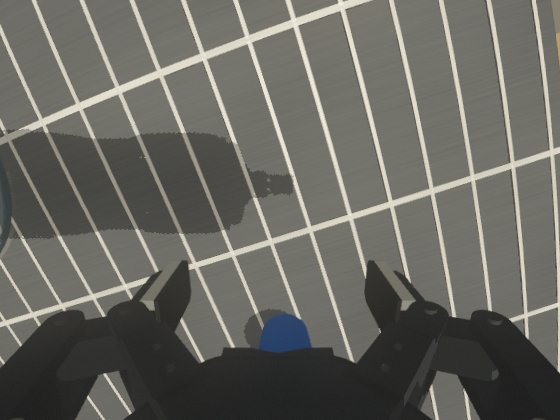

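The scene view shows the case near (245,255), with the rook inside, the door ajar and the tongs near (240,180). In the top view, the case is near (265,162) and the tongs near (365,220). Next I'll zoom in to measure.

```bash
cat > h.py <<'E'
import numpy as np, cv2
from rig import arm
def ray(s,u,v):
    K=s["mtx"]; p=cv2.undistortPoints(np.array([[[u,v]]],float),K,np.array([s["k1"],0,0,0,0.]))[0,0]
    d=s["pose"][:3,:3]@np.array([p[0],-p[1],-1.]); return s["pose"][:3,3],d
def at(s,u,v,z):
    o,d=ray(s,u,v); return o+d*(z-o[2])/d[2]
def tri(s1,p1,s2,p2):
    o1,d1=ray(s1,*p1);o2,d2=ray(s2,*p2)
    t=np.linalg.lstsq(np.c_[d1,-d2],o2-o1,rcond=None)[0]
    a,b=o1+d1*t[0],o2+d2*t[1]; return (a+b)/2,np.linalg.norm(a-b)
def proj(s,P):
    P=np.atleast_2d(P); q=(P-s["pose"][:3,3])@s["pose"][:3,:3]; q=q*[1,-1,-1]
    return cv2.projectPoints(q,np.zeros(3),np.zeros(3),s["mtx"],np.array([s["k1"],0,0,0,0.]))[0][:,0]
def crop(s,x0,y0,w,h,k,name,grid=10):
    im=cv2.resize(s["img"][y0:y0+h,x0:x0+w,::-1],None,fx=k,fy=k,interpolation=cv2.INTER_CUBIC)
    for x in range((x0//grid+1)*grid,x0+w,grid):
        cv2.putText(im,str(x),(int((x-x0+.5)*k)-8,8),0,.3,(0,255,255),1); cv2.line(im,(int((x-x0+.5)*k),10),(int((x-x0+.5)*k),16),(0,255,255),1)
    for y in range((y0//grid+1)*grid,y0+h,grid):
        cv2.putText(im,str(y),(0,int((y-y0+.5)*k)+3),0,.3,(0,255,255),1); cv2.line(im,(20,int((y-y0+.5)*k)),(26,int((y-y0+.5)*k)),(0,255,255),1)
    cv2.imwrite(name,im)
E
python3 - <<'E'
from h import *
s=arm.snapshot("scene"); t=arm.snapshot("top")
crop(s,190,195,110,125,6.4//1 and 6,"pics/c1.png".replace("c1","s_case"))
crop(t,215,120,100,105,6,"pics/t_case.png")
crop(s,195,150,90,60,8,"pics/s_tongs.png")
crop(t,340,175,50,95,6,"pics/t_tongs.png")
E
ls pics
```

```text
s_case.png
s_tongs.png
scene0.png
t_case.png
t_tongs.png
top0.png
wrist0.png
```

```bash
python3 -c "
import cv2
for n in ['s_case','t_case']:
    im=cv2.imread(f'pics/{n}.png');print(im.shape)
    k=min(800/im.shape[1],600/im.shape[0],1)
"
```

```text
(750, 660, 3)
(630, 600, 3)
```

```bash
python3 - <<'E'
from h import *
s=arm.snapshot("scene"); t=arm.snapshot("top")
crop(s,190,197,110,118,5,"pics/s_case2.png")
crop(t,215,122,100,98,6,"pics/t_case2.png")
E
```

```text
(no output)
```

View pics/s_case2.png

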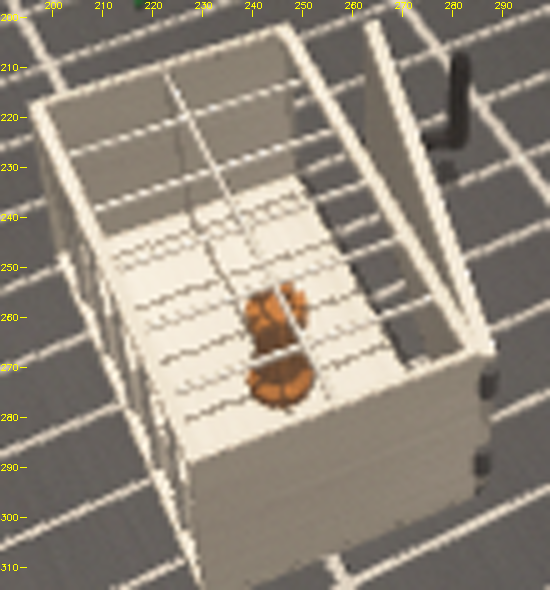

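View pics/t_case2.png

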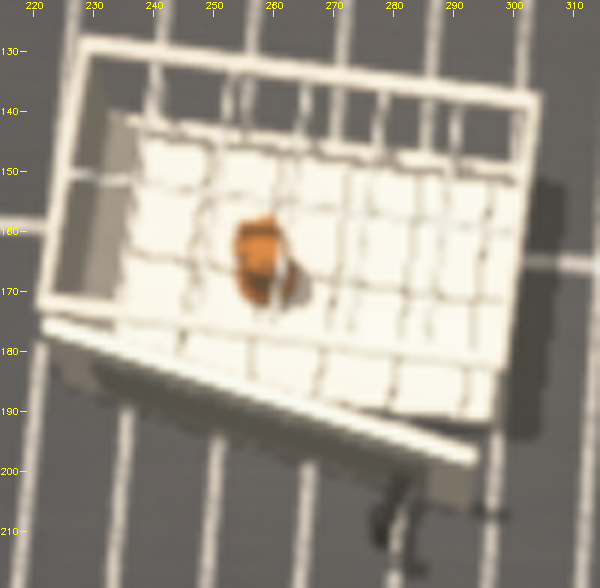

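View pics/s_tongs.png

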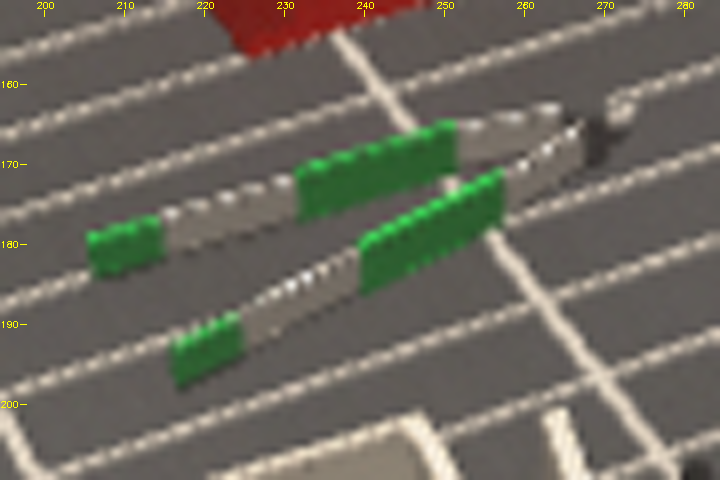

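View pics/t_tongs.png

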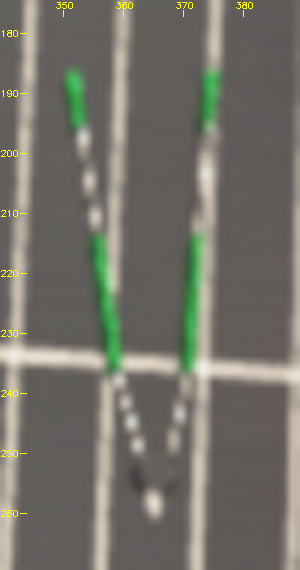

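```bash
cat > fit.py <<'E'
from h import *
from scipy.optimize import least_squares
s=arm.snapshot("scene"); t=arm.snapshot("top")
def R(a): return np.array([[np.cos(a),-np.sin(a)],[np.sin(a),np.cos(a)]])
def place(p,L): L=np.array(L,float); return np.c_[L[:,:2]@R(p[2]).T+p[:2],L[:,2]]
def fit(L,ps,pt,x0,name):
    def f(p):
        W=place(p,L); r=[]
        for cam,pp in((s,ps),(t,pt)):
            q=proj(cam,W)
            r+= [q[i]-pp[i] for i in range(len(L)) if pp[i] is not None]
        return np.concatenate(r)
    o=least_squares(f,x0,loss='soft_l1'); print(name,o.x[:2],np.degrees(o.x[2]),np.round(f(o.x).reshape(-1,2),1).tolist()); return o.x
# case: top corners BL(+x,+y) BR(+x,-y) FR FL
L=[(.08,.13,.14),(.08,-.13,.14),(-.08,-.13,.14),(-.08,.13,.14)]
c=fit(L,[(228,288),(196.5,217),(247,202),None],[(228.5,128.5),(304,137),(298.5,183),(222,173)],[.45,.0,0],"case")
for i,P in enumerate([tri(s,(281.5,208),t,(277.5,210))]): print("handle top?",P)
print("rook head", tri(s,(246,257),t,(258,162)))
# tongs: jaw tips/grip corners top edge z=.03 / jaws z=.026
L=[(.139,.039,.026),(.139,-.039,.026),(-.1,0,.026)]
g=fit(L,[(216,195),(205.5,180),(267,166)],[(351.5,187),(375,187),(364,255)],[.4,-.25,0],"tongs")
for nm,z,pl in (("grip",.03,[(239.5,180),(257.5,171),(231.5,171),(251.5,165)]),): 
    for p in pl: print(nm,at(s,*p,z))
for p in [(355.5,214),(358.5,236),(372,214),(371,236),(351.5,187),(375,187)]: print("top",at(t,*p,.03))
for p in [(216,192),(224.5,188.5),(205.5,179),(214,176.5)]: print("jaw s",at(s,*p,.026))
E
python3 fit.py
```

```text
case [0.69275714 0.01399332] -3.394678480455487 [[-0.5, 1.5], [-1.6, 0.8], [0.1, -0.6], [-0.2, 0.0], [0.8, 1.0], [0.5, 0.8], [-0.9, 0.9]]
handle top? (array([ 0.51821552, -0.04876347,  0.12548001]), np.float64(0.008199225628200803))
rook head (array([0.68374564, 0.03467564, 0.08878948]), np.float64(0.004052557758490355))
tongs [ 0.50072206 -0.3457985 ] 3.0893422582037164 [[-0.5, -1.2], [0.3, 0.7], [2.0, -1.2], [0.4, -0.4], [-0.9, -0.0], [0.1, -0.6]]
grip [ 0.5360033  -0.32121752  0.03      ]
grip [ 0.45712336 -0.33528909  0.03      ]
grip [ 0.54074766 -0.37901105  0.03      ]
grip [ 0.46123872 -0.37587122  0.03      ]
top [ 0.53918379 -0.31542751  0.03      ]
top [ 0.4627014  -0.32888637  0.03      ]
top [ 0.5431932 -0.3726443  0.03     ]
top [ 0.46571191 -0.37184807  0.03      ]
top [ 0.63485197 -0.29744231  0.03      ]
top [ 0.64062569 -0.37982992  0.03      ]
jaw s [ 0.6324138 -0.3068103  0.026    ]
jaw s [ 0.59937394 -0.30943688  0.026     ]
jaw s [ 0.63915676 -0.38638789  0.026     ]
jaw s [ 0.60715731 -0.38484065  0.026     ]
```

drive_tool([
  [[0,0,3],[0.022,-0.033,0],0.085],
  [[0,0,3],[0.022,-0.033,0],0.085],
], force=40)

```text
t: 0.65
position: [0.2017, 0.4092, 0.2305]
tool_rot: [-180.0, -0.0, 167.9]
wrist_force: [0.5, -0.3, 0.4]
opening: 0.0852
```

```bash
python3 -c "
from rig import arm
s=arm.state();print(s['joints'],s['position'],s['tool_rot'])"
```

```text
[ 6.37377755e+01  7.07021812e+00 -8.26660634e+00  7.46841126e+01
  2.87623384e-02  7.58286110e+01] [0.20172611 0.40919822 0.23049417] [-1.79986742e+02 -3.30129092e-02  1.67909155e+02]
```

drive_tool([
  [[0,0,2],[0.02,-0.036,0],0.085],
  [[0,0,2],[0.02,-0.036,0],0.085],
  [[0,0,2],[0.02,-0.036,0],0.085],
  [[0,0,2],[0.02,-0.036,0],0.085],
  [[0,0,2],[0.02,-0.036,0],0.085],
  [[0,0,2],[0.02,-0.036,0],0.085],
  [[0,0,0],[0.02,-0.036,0],0.085],
  [[0,0,0],[0.02,-0.036,0],0.085],
])

```text
t: 1.45
position: [0.3652, 0.1097, 0.2312]
tool_rot: [179.9, 0.2, -179.2]
wrist_force: [1.0, 1.1, 0.6]
opening: 0.0853
```

drive_tool([
  [[0,0,0],[0.014,-0.036,0],0.085],
  [[0,0,0],[0.014,-0.036,0],0.085],
  [[0,0,0],[0.014,-0.036,0],0.085],
  [[0,0,0],[0.014,-0.036,0],0.085],
  [[0,0,0],[0,0,0],0.085],
])

```text
t: 1.95
position: [0.4241, -0.0448, 0.2316]
tool_rot: [179.9, 0.3, -179.5]
wrist_force: [-1.3, 1.2, -0.7]
opening: 0.0846
```

```bash
python3 - <<'E'
from h import *
for n in ["scene","wrist"]:
    s=arm.snapshot(n); cv2.imwrite(f"pics/{n}1.png",s["img"][:,:,::-1])
print(arm.state()['position'],arm.state()['tool_rot'])
E
```

```text
[ 0.42312782 -0.04198124  0.23168933] [ 179.8818188     0.26583215 -179.39108593]
```

View pics/wrist1.png

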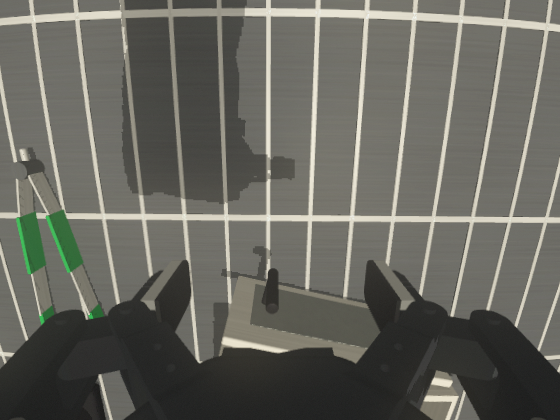

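```bash
python3 - <<'E'
from h import *
w=arm.snapshot("wrist"); crop(w,200,225,160,110,5,"pics/w_h.png")
print(w["pose"][:3,3]); print(at(w,271,305,.125), at(w,273,270,.05)); s=arm.snapshot("scene")
print(tri(s,(281.5,209),w,(271,305)))
E
```

```text
[ 0.35338665 -0.04373398  0.37281526]
[ 0.51928947 -0.04750039  0.125     ] [ 0.52090779 -0.04639591  0.05      ]
(array([ 0.52150006, -0.04858706,  0.12328712]), np.float64(0.002749931080780328))
```

View pics/w_h.png

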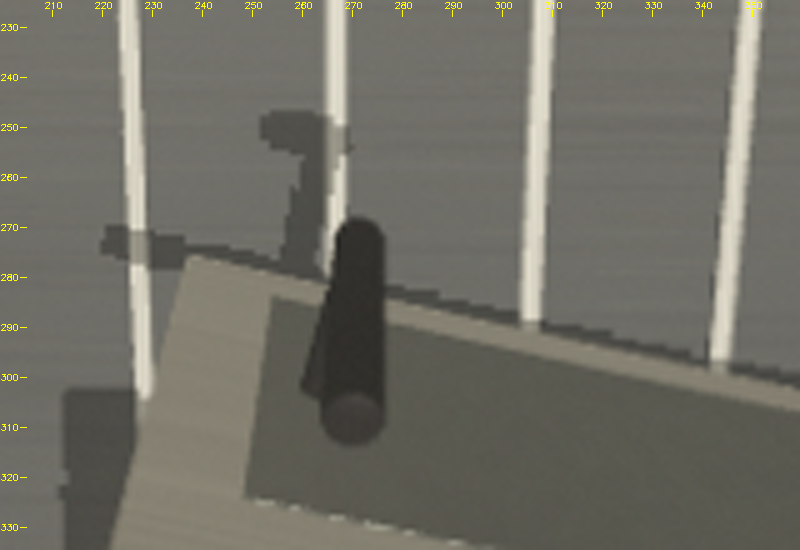

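drive_tool([
  [[0,0,0],[0.033,-0.002,0],0.055],
  [[0,0,0],[0.033,-0.002,0],0.055],
  [[0,0,0],[0.032,-0.002,0],0.055],
  [[0,0,0],[0,0,-0.03],0.055],
  [[0,0,0],[0,0,-0.02],0.055],
  [[0,0,0],[0,0,-0.01],0.055],
])

```text
t: 2.75
position: [0.5254, -0.0385, 0.1732]
tool_rot: [179.9, 0.7, -178.6]
wrist_force: [-0.5, 1.2, 1.1]
opening: 0.0553
```

```bash
python3 - <<'E'
from h import *
print(arm.state()['position'],arm.state()['opening'])
w=arm.snapshot("wrist"); cv2.imwrite("pics/w2.png",w["img"][:,:,::-1])
E
```

```text
[ 0.5253671  -0.03848368  0.17322214] 0.05527559978793653
```

View pics/w2.png

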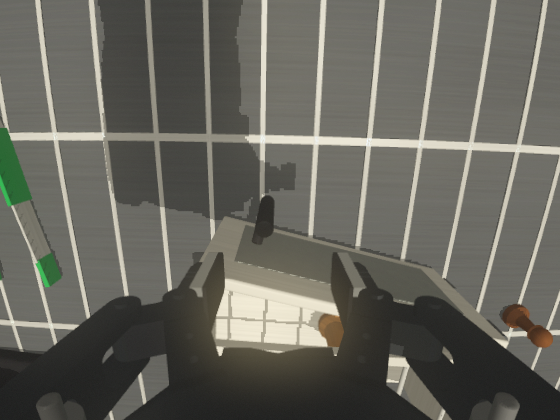

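```bash
python3 - <<'E'
from h import *
w=arm.snapshot("wrist"); crop(w,220,180,90,100,6,"pics/w3.png")
for p in [(261,238),(262,236)]: print(at(w,*p,.125))
E
```

```text
[ 0.52908982 -0.04987675  0.125     ]
[ 0.52762982 -0.04921514  0.125     ]
```

View pics/w3.png

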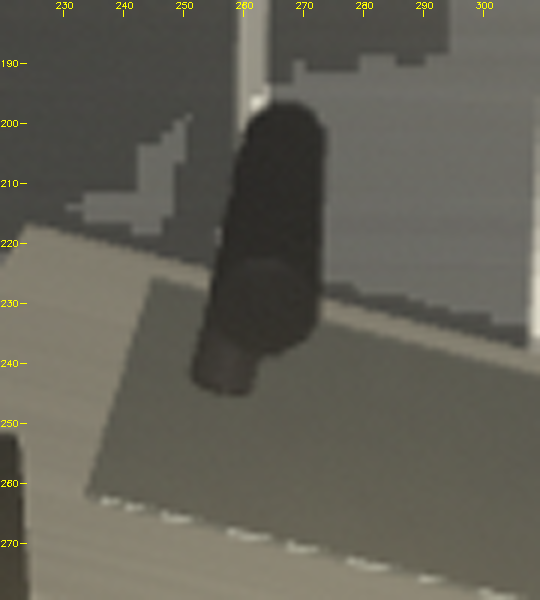

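drive_tool([
  [[0,0,-1],[-0.003,-0.01,0],0.055],
  [[0,0,0],[0,0,0],0.055],
  [[0,0,0],[0,0,0],0.055],
])

```text
t: 3.15
position: [0.5218, -0.049, 0.1762]
tool_rot: [179.9, 0.8, -179.6]
wrist_force: [0.7, -0.9, 0.5]
opening: 0.0549
```

drive_tool([
  [[0,0,0],[0,0,-0.03],0.055],
  [[0,0,0],[0,0,-0.03],0.055],
  [[0,0,0],[0,0,-0.025],0.055],
  [[0,0,0],[0,0,0],0.055],
])

```text
t: 3.55
position: [0.5238, -0.0497, 0.0926]
tool_rot: [179.9, 1.2, -179.7]
wrist_force: [-0.3, 0.3, 1.3]
opening: 0.055
```

drive_tool([
  [[0,1,0],[-0.002,0,-0.005],0.0],
  [[0,0,0],[0,0,0],0.0],
  [[0,0,0],[0,0,0],0.0],
  [[0,0,0],[0,0,0],0.0],
  [[0,0,0],[0,0,0],0.0],
  [[0,0,0],[0,0,0],0.0],
], force=60)

```text
t: 4.15
position: [0.5239, -0.0482, 0.091]
tool_rot: [179.7, 0.3, -179.7]
wrist_force: [2.2, 2.2, -14.5]
opening: 0.0115
```

```bash
python3 - <<'E'
import numpy as np
a=np.radians(-3.4)
R=np.array([[np.cos(a),-np.sin(a)],[np.sin(a),np.cos(a)]])
h=np.array([.6928,.014])+R@[-.085,.126]
p0=h+R@[-.045,-.212]
print(h,p0, np.degrees(np.arctan2(*(p0-h)[::-1])))
m=np.array([.522,-.0487])-h; print(np.hypot(*m),np.degrees(np.arctan2(m[1],m[0])))
E
```

```text
[0.61542222 0.14481926] [ 0.55792847 -0.0641388 ] -105.38396937200471
0.2148893081993273 -115.76911791590923
```

drive_tool([
  [[0,0,0],[-0.014,0.0075,0],0.0],
  [[0,0,0],[-0.0135,0.0085,0],0.0],
  [[0,0,0],[-0.013,0.0095,0],0.0],
  [[0,0,0],[-0.012,0.0105,0],0.0],
  [[0,0,0],[-0.0115,0.0115,0],0.0],
])

```text
t: 4.65
position: [0.459, -0.0009, 0.0912]
tool_rot: [179.8, 0.4, -179.8]
wrist_force: [6.5, 5.3, -15.1]
opening: 0.0113
```

```bash
cat > arc.py <<'E'
from h import *
p=arm.state()['position'][:2]-[.6154,.1448]; f=np.degrees(np.arctan2(p[1],p[0])); f=f-360 if f>0 else f
print(np.hypot(*p),f,"theta",np.radians(-105.4-f),arm.state()['wrist_force'])
for g in range(0,40,4):
    q=f-g-2; print(g,(16*np.sin(np.radians(q))).round(1),(-16*np.cos(np.radians(q))).round(1))
E
python3 arc.py
```

```text
0.21379204671576257 -137.02983939746548 theta 0.5520448393627919 [  6.50354932   5.3173699  -15.14664332]
0 -10.5 12.1
4 -9.6 12.8
8 -8.7 13.4
12 -7.7 14.0
16 -6.8 14.5
20 -5.7 14.9
24 -4.7 15.3
28 -3.6 15.6
32 -2.5 15.8
36 -1.4 15.9
```

drive_tool([
  [[0,0,0],[-0.0105,0.012,0],0.0],
  [[0,0,0],[-0.01,0.0125,0],0.0],
  [[0,0,0],[-0.009,0.0135,0],0.0],
  [[0,0,0],[-0.008,0.014,0],0.0],
  [[0,0,0],[-0.007,0.0145,0],0.0],
  [[0,0,0],[-0.006,0.015,0],0.0],
])

```text
t: 5.25
position: [0.4088, 0.0851, 0.0917]
tool_rot: [179.6, 0.8, -179.9]
wrist_force: [2.1, -0.9, -11.3]
opening: 0.0112
```

```bash
python3 arc.py
```

```text
0.21509432531739534 -163.87578181107742 theta 1.0205949252811135 [  2.13898215  -0.8556247  -11.30451707]
0 -3.9 15.5
4 -2.8 15.8
8 -1.7 15.9
12 -0.6 16.0
16 0.5 16.0
20 1.6 15.9
24 2.7 15.8
28 3.8 15.5
32 4.9 15.2
36 6.0 14.8
```

drive_tool([
  [[0,0,0],[-0.004,0.0155,0],0.0],
  [[0,0,0],[-0.003,0.016,0],0.0],
  [[0,0,0],[-0.0015,0.016,0],0.0],
  [[0,0,0],[-0.0005,0.016,0],0.0],
  [[0,0,0],[0.0005,0.016,0],0.0],
  [[0,0,0],[0.0015,0.016,0],0.0],
  [[0,0,0],[0.003,0.016,0],0.0],
  [[0,0,0],[0.004,0.0155,0],0.0],
])

```text
t: 6.05
position: [0.4072, 0.2151, 0.0916]
tool_rot: [-180.0, 0.9, 179.9]
wrist_force: [16.7, -7.5, -20.2]
opening: 0.0114
```

```bash
python3 arc.py|head -1
```

```text
0.21975111690082155 -198.65417438654939 theta 1.62759238427425 [ 16.6981792   -7.54665694 -20.17800754]
```

drive_tool([
  [[0,0,0],[0,0,0],0.0],
  [[0,0,0],[0,0,0],0.03],
  [[0,0,0],[0,0,0],0.03],
  [[0,0,0],[0,0,0.02],0.03],
  [[0,0,0],[0,0,0.03],0.03],
  [[0,0,0],[0,0,0.04],0.03],
  [[0,0,0],[0,0,0.05],0.03],
])

```text
t: 6.75
position: [0.4055, 0.2158, 0.2339]
tool_rot: [-179.9, 0.8, 180.0]
wrist_force: [1.6, 0.6, 0.7]
opening: 0.0302
```

```bash
python3 - <<'E'
from h import *
w=arm.snapshot("scene"); cv2.imwrite("pics/s4.png",w["img"][:,:,::-1])
w=arm.snapshot("top"); cv2.imwrite("pics/t4.png",w["img"][:,:,::-1])
E
```

```text
(no output)
```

View pics/s4.png

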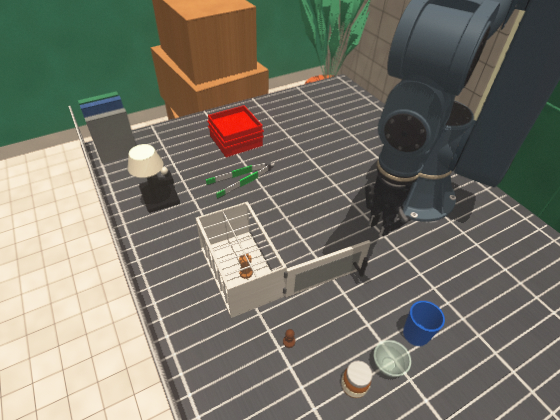

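The door stands at (330,270), about square to the case front. The rook is upright and the other objects are in place. Next is the tongs.

drive_tool([
  [[0,0,0],[0.0,-0.04,0],0.08],
  [[0,0,0],[0.0,-0.04,0],0.08],
  [[0,0,0],[0.0,-0.04,0],0.08],
  [[0,0,0],[0.0,-0.04,0],0.08],
  [[0,0,0],[0.0,-0.04,0],0.08],
  [[0,0,0],[0.0,-0.04,0],0.08],
  [[0,0,0],[0.0,-0.04,0],0.08],
  [[0,0,0],[0.0,-0.04,0],0.08],
])

```text
t: 7.65
position: [0.4086, -0.1099, 0.2455]
tool_rot: [179.6, 2.3, -179.7]
wrist_force: [1.8, 0.6, 0.1]
opening: 0.08
```

drive_tool([
  [[0,0,0],[0.0,-0.04,0],0.08],
  [[0,0,0],[0.0,-0.04,0],0.08],
  [[0,0,0],[0.0,-0.04,0],0.08],
  [[0,0,0],[0,-0.03,0],0.08],
  [[0,0,0],[0,-0.01,0],0.08],
  [[0,0,0],[0.0,0,0],0.08],
])

```text
t: 8.25
position: [0.4067, -0.2818, 0.2486]
tool_rot: [179.9, 2.7, 179.9]
wrist_force: [0.4, 0.8, -0.6]
opening: 0.0801
```

```bash
python3 - <<'E'
from h import *
w=arm.snapshot("wrist"); cv2.imwrite("pics/w5.png",w["img"][:,:,::-1])
print(arm.state()['position'],arm.state()['tool_rot'])
E
```

```text
[ 0.40671096 -0.28101927  0.2486034 ] [179.85474998   2.67143191 179.9586975 ]
```

View pics/w5.png

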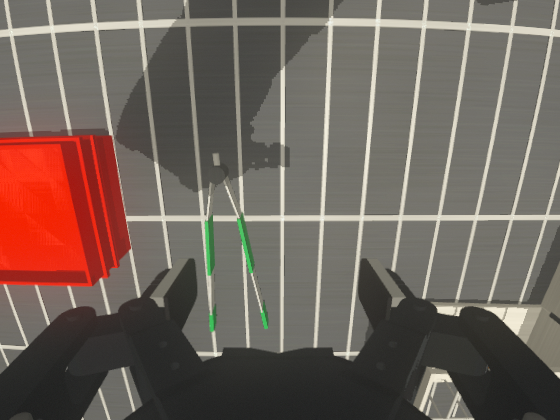

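```bash
python3 - <<'E'
from h import *
w=arm.snapshot("wrist"); crop(w,180,140,110,200,3,"pics/w6.png"); np.save("w6.npy",w,allow_pickle=True)
E
```

```text
(no output)
```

View pics/w6.png

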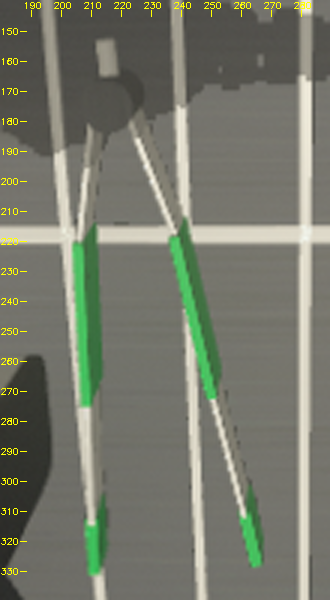

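```bash
python3 - <<'E'
from h import *
w=np.load("w6.npy",allow_pickle=True).item()
def a(u,v,z=.03): return at(w,u,v,z)[:2]
l0,l1,r0,r1=a(205.5,221),a(208.5,275),a(237.5,219),a(250.5,272)
lj,rj=a(211.5,330,.026),a(265.5,327,.026)
print(l0,l1,r0,r1,lj,rj)
c=(l0+l1+r0+r1)/4; j=(lj+rj)/2; print("origin",c,"tips",j,np.hypot(*(j-c)),"yaw",np.degrees(np.arctan2(*(j-c)[::-1])), "w",np.linalg.norm(l0-r0),np.linalg.norm(l1-r1),np.linalg.norm(lj-rj))
e=(l1+r1)/2-(l0+r0)/2; print(np.degrees(np.arctan2(e[1],e[0])),np.hypot(*e))
E
```

```text
[ 0.46447976 -0.37283584] [ 0.54324013 -0.37520392] [ 0.46184933 -0.33172561] [ 0.53851873 -0.31759515] [ 0.63980932 -0.37961287] [ 0.63399676 -0.29885227]
origin [ 0.50202199 -0.34934013] tips [ 0.63690304 -0.33923257] 0.13525923248389446 yaw 4.28555341514876 w 0.041194292333487814 0.05780192147198097 0.08096949825580056
4.327694025928985 0.07793710459498282
```

drive_tool([
  [[0,2.7,4],[0.03,-0.025,0],0.082],
  [[0,0,0],[0.03,-0.025,-0.02],0.082],
  [[0,0,0],[0.027,-0.018,-0.02],0.082],
  [[0,0,0],[0,0,-0.02],0.082],
  [[0,0,0],[0,0,0],0.082],
])

```text
t: 8.85
position: [0.4959, -0.3409, 0.1872]
tool_rot: [179.6, -0.2, -175.4]
wrist_force: [-0.2, 0.5, 0.1]
opening: 0.0821
```

```bash
python3 - <<'E'
from h import *
w=arm.snapshot("wrist"); cv2.imwrite("pics/w7.png",w["img"][:,:,::-1])
print(arm.state()['position'],arm.state()['tool_rot'])
E
```

```text
[ 0.496196   -0.34109306  0.188755  ] [ 1.79676516e+02 -1.25194307e-01 -1.75392071e+02]
```

View pics/w7.png

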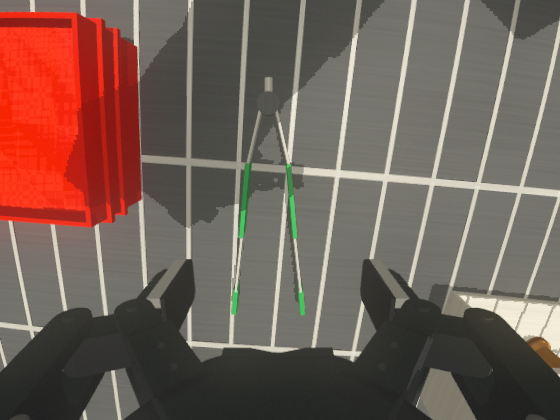

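```bash
python3 - <<'E'
from h import *
w=arm.snapshot("wrist"); crop(w,220,70,100,250,2.4 and 3,"pics/w8.png") if 0 else None
im=cv2.resize(w["img"][60:320,215:320,::-1],None,fx=2.3,fy=2.3,interpolation=2)
crop(w,215,155,110,90,6,"pics/w8.png")
def a(u,v,z=.03): return at(w,u,v,z)[:2]
print((a(234.5,313,.026)+a(302.5,313,.026))/2)
np.save("w8.npy",w,allow_pickle=True)
E
```

```text
[ 0.63948899 -0.33984036]
```

View pics/w8.png

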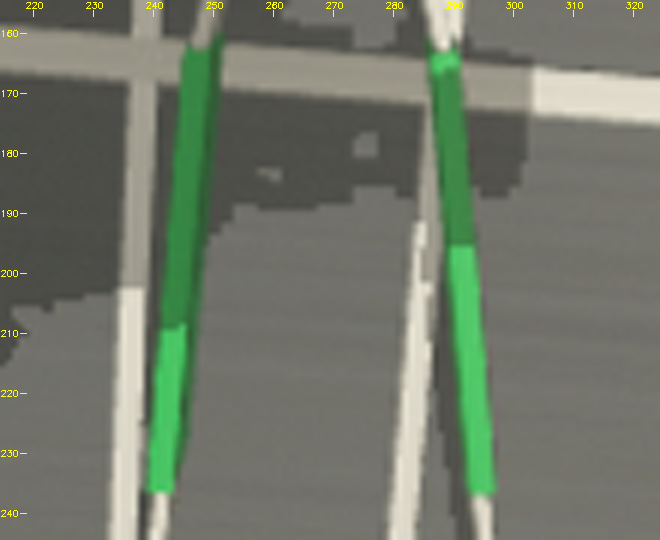

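```bash
python3 - <<'E'
from h import *
w=np.load("w8.npy",allow_pickle=True).item()
def a(u,v,z=.03): return at(w,u,v,z)[:2]
l0,l1,r0,r1=a(246.5,163),a(241,236.5),a(288,163),a(294.5,236.5)
j=(a(234.5,314,.026)+a(302.5,314,.026))/2
c=(l0+l1+r0+r1)/4; e=(l1+r1-l0-r0)/2; print(c,j,np.degrees(np.arctan2(e[1],e[0])),np.degrees(np.arctan2(*(j-c)[::-1])),np.linalg.norm(j-c), np.linalg.norm(l0+l1-r0-r1)/2)
E
```

```text
[ 0.50254598 -0.35051154] [ 0.64087083 -0.33974312] 4.423214783554883 4.451425961668448 0.13874337475164536 0.04944167568822543
```

drive_tool([
  [[0,0,0],[-0.002,-0.01,-0.02],0.082],
  [[0,0,0],[0,0,-0.04],0.082],
  [[0,0,0],[0,0,-0.04],0.082],
  [[0,0,0],[0,0,-0.03],0.082],
  [[0,0,0],[0,0,0],0.082],
])

```text
t: 9.45
position: [0.4968, -0.3504, 0.0679]
tool_rot: [-179.7, 0.6, -175.2]
wrist_force: [-0.2, 0.1, 0.6]
opening: 0.0819
```

drive_tool([
  [[0,0.6,0],[-0.002,-0.001,-0.03],0.082],
  [[0,0,0],[0,0,-0.02],0.082],
  [[0,0,0],[0,0,-0.008],0.082],
  [[0,0,0],[0,0,0],0.082],
])

```text
t: 9.85
position: [0.4989, -0.3528, 0.0195]
tool_rot: [-179.3, 0.5, -175.2]
wrist_force: [-0.4, 0.2, 0.1]
opening: 0.0819
```

drive_tool([
  [[0,0.5,0],[-0.004,0.002,-0.008],0.082],
  [[0,0,0],[0,0,-0.006],0.082],
  [[0,0,0],[0,0,0],0.082],
])

```text
t: 10.15
position: [0.4966, -0.3518, 0.0091]
tool_rot: [-179.2, 0.2, -175.2]
wrist_force: [0.1, 0.8, 0.9]
opening: 0.0824
```

drive_tool([
  [[-0.7,0,0],[-0.002,0.001,-0.004],0.07],
  [[0,0,0],[0,0,0],0.055],
  [[0,0,0],[0,0,0],0.048],
  [[0,0,0],[0,0,0],0.048],
  [[0,0,0],[0,0,0],0.048],
], force=30)

```text
t: 10.65
position: [0.4954, -0.3512, 0.0066]
tool_rot: [-178.3, 0.3, -175.1]
wrist_force: [0.1, -0.2, -0.7]
opening: 0.0483
```

```bash
python3 - <<'E'
from h import *
w=arm.snapshot("wrist"); cv2.imwrite("pics/w9.png",w["img"][:,:,::-1])
w=arm.snapshot("scene"); cv2.imwrite("pics/s9.png",w["img"][:,:,::-1])
print(arm.state()['position'],arm.state()['tool_rot'],arm.state()['opening'],arm.state()['wrist_force'])
E
```

```text
[ 0.49535059 -0.35118463  0.00652547] [-178.33122299    0.27089077 -175.15439971] 0.04834245404105706 [ 0.58613185 -0.46410623 -1.12418791]
```

View pics/w9.png

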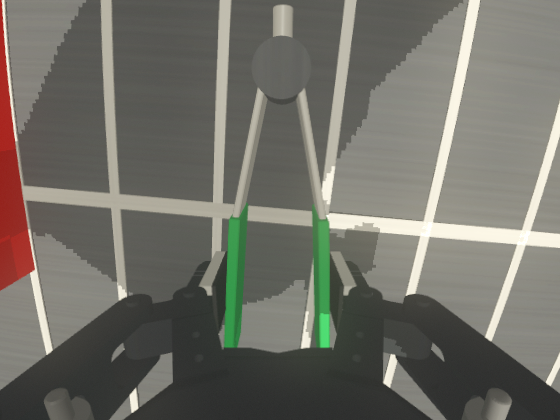

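drive_tool([
  [[1.7,0,0],[-0.001,0,0],0.047],
  [[0,0,0],[0,0,0],0.046],
  [[0,0,0],[0,0,0],0.046],
])

```text
t: 11.05
position: [0.4946, -0.3513, 0.0068]
tool_rot: [179.8, 0.5, -175.2]
wrist_force: [0.6, 2.5, 2.4]
opening: 0.046
```

drive_tool([
  [[0,0,0],[0,0,0.02],0.046],
  [[0,0,0],[0,0,0.03],0.046],
  [[0,0,0],[0,0,0.03],0.046],
  [[0,0,0],[0,0,0.0],0.046],
])

```text
t: 11.45
position: [0.4927, -0.3506, 0.0875]
tool_rot: [179.6, 0.3, -175.2]
wrist_force: [1.0, -0.8, -0.9]
opening: 0.046
```

```bash
python3 - <<'E'
from h import *
w=arm.snapshot("wrist"); cv2.imwrite("pics/w10.png",w["img"][:,:,::-1])
w=arm.snapshot("scene"); crop(w,180,110,150,110,5,"pics/s10.png")
print(arm.state()['position'],arm.state()['tool_rot'],arm.state()['opening'],arm.state()['wrist_force'])
E
```

```text
[ 0.49133574 -0.34952517  0.08398423] [ 1.79485047e+02  7.30392821e-02 -1.75210028e+02] 0.0460106697598835 [-0.03689522 -0.34600987 -1.62411785]
```

View pics/w10.png

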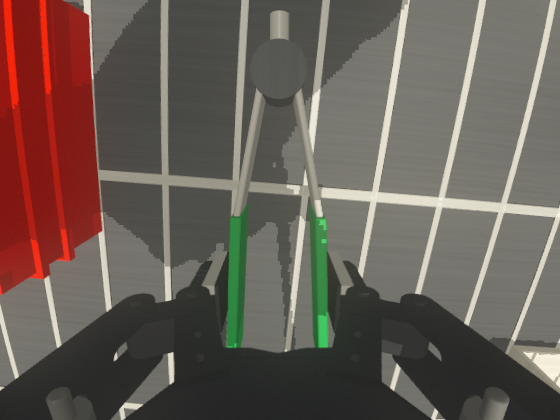

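View pics/s10.png

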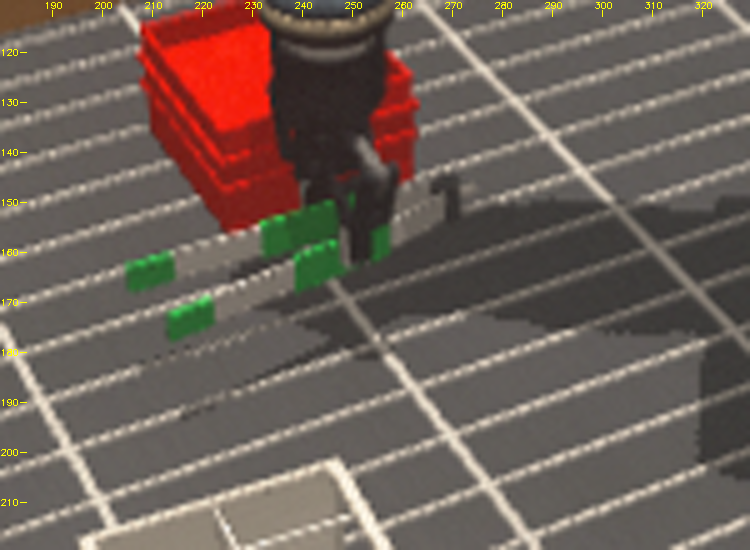

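drive_tool([
  [[0,0,0],[-0.03,0.0,0.02],0.046],
  [[0,0,-2],[-0.03,0.02,0.02],0.046],
  [[0,0,-2],[-0.03,0.03,0.01],0.046],
  [[0,0,-2],[-0.01,0.035,0.0],0.046],
  [[0,0,-2],[0,0.035,0],0.046],
  [[0,0,0],[0,0.035,0.0],0.046],
  [[0,0,0],[0,0.035,0.0],0.046],
  [[0,0,0],[0,0.035,0.0],0.046],
])

```text
t: 12.35
position: [0.3808, -0.1176, 0.1235]
tool_rot: [179.1, -0.7, 176.1]
wrist_force: [0.3, -1.0, -1.1]
opening: 0.0462
```

drive_tool([
  [[0,0,0],[0.0,0.035,0],0.046],
  [[0,0,0],[0,0.035,0],0.046],
  [[0,0,0],[0,0.035,0.0],0.046],
  [[0,0,0],[0,0.02,0.0],0.046],
  [[0,0,0],[0,0,0],0.046],
])

```text
t: 12.85
position: [0.3755, 0.0156, 0.1178]
tool_rot: [179.0, -1.2, 176.2]
wrist_force: [0.1, 0.1, -1.7]
opening: 0.0461
```

```bash
python3 - <<'E'
from h import *
w=arm.snapshot("wrist"); cv2.imwrite("pics/w11.png",w["img"][:,:,::-1])
w=arm.snapshot("scene"); cv2.imwrite("pics/s11.png",w["img"][:,:,::-1]);crop(w,220,240,60,50,10,"pics/s11r.png")
w=arm.snapshot("top"); cv2.imwrite("pics/t11.png",w["img"][:,:,::-1]);crop(w,240,150,40,30,16,"pics/t11r.png",5)
print(arm.state()['position'],arm.state()['tool_rot'],arm.state()['opening'],arm.state()['wrist_force'])
E
```

```text
[0.37587192 0.01341585 0.11819866] [179.06894538  -1.1717897  176.10339073] 0.04620671061816518 [ 0.8896903   0.26615733 -0.74352078]
```

View pics/s11.png

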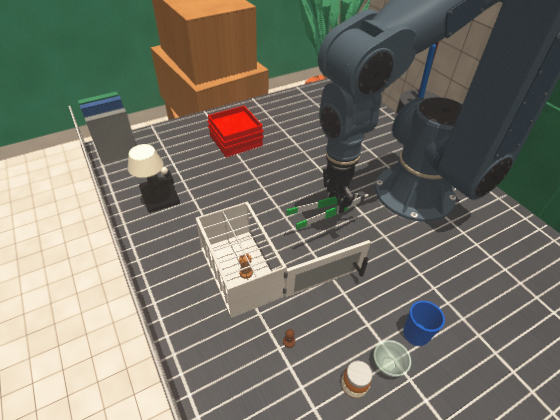

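View pics/s11r.png

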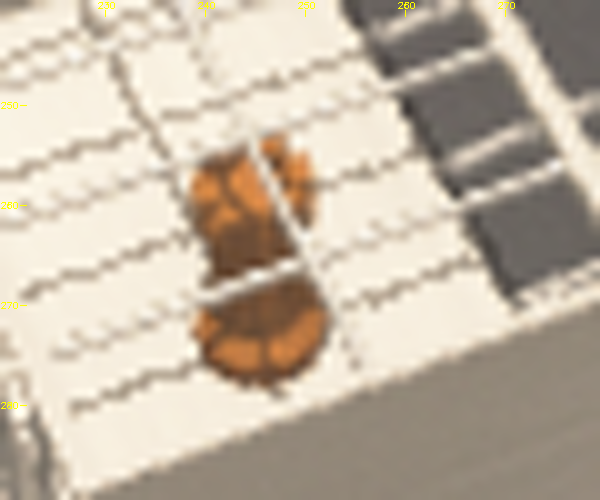

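View pics/t11r.png

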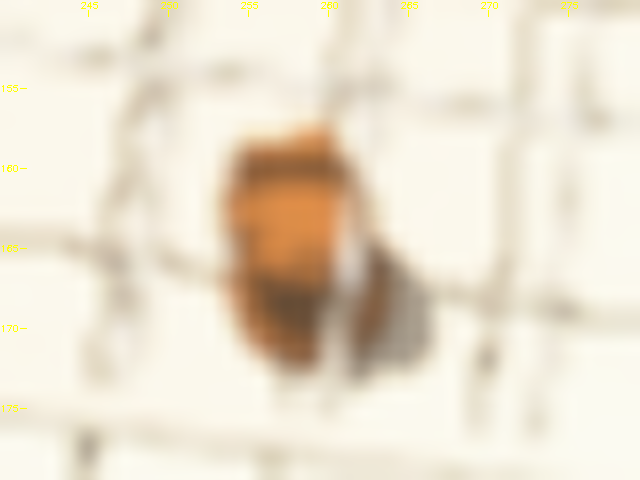

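View pics/t11.png

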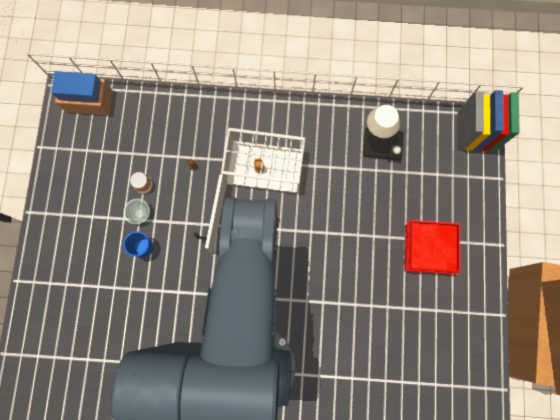

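View pics/w11.png

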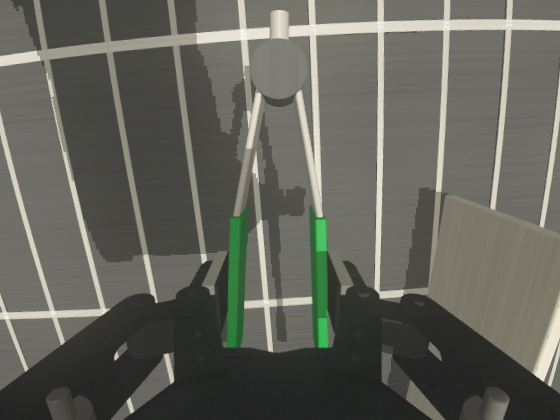

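```bash
cat > rook.py <<'E'
from h import *
from scipy.optimize import least_squares
s=arm.snapshot("scene"); t=arm.snapshot("top")
a=np.linspace(0,2*np.pi,73)
def circ(x,y,z,r): return np.c_[x+r*np.cos(a),y+r*np.sin(a),0*a+z]
def feats(cam,p,dz=0):
    H=proj(cam,np.r_[circ(*p,.083+dz,.017),circ(*p,.070+dz,.017)]); F=proj(cam,np.r_[circ(*p,.008+dz,.019),circ(*p,.017+dz,.019)])
    return np.array([H[:,0].min(),H[:,0].max(),H[:,1].min(),F[:,0].min(),F[:,0].max(),F[:,1].max()])
# pixel coords measured in crop axes (pixel centre = integer)
S=np.array([238.5,250.8,253,238.7,252.3,277.8]); T=np.array([253.3,261.7,157.5,254,263.8,172.5])
for nm,cams in(("scene",[(s,S)]),("top",[(t,T)]),("both",[(s,S),(t,T)])):
    f=lambda p:np.concatenate([feats(c,p)-m for c,m in cams]); o=least_squares(f,[.684,.035]); print(nm,o.x,f(o.x).round(1))
E
python3 rook.py
```

```text
scene [0.68435211 0.03126162] [-0.   0.1 -0.6  0.2 -0.2  0.6]
top [0.68788843 0.03490119] [-0.5  1.1 -0.5 -0.8  0.2  0.5]
both [0.68574426 0.03367252] [-0.1  0.   0.2  0.1 -0.3  1.4 -0.2  1.4  0.2 -0.5  0.5  1.1]
```

```bash
cat > tj.py <<'E'
from h import *
from scipy.spatial.transform import Rotation as Ro
def tongs():
    st=arm.state(); r,p,y=st['tool_rot']; Rt=Ro.from_euler('xyz',[r,p,y],degrees=True)
    Rg=Ro.from_euler('xyz',[179.8,.5,-175.2],degrees=True); T=Ro.from_euler('z',4.4,degrees=True)
    rel=Rg.inv()*T; o=Rg.inv().apply(np.array([.5025,-.3505,0])-[.4946,-.3513,.0068])
    Rw=Rt*rel; return Rw,st['position']+Rt.apply(o)
if __name__=="__main__":
    R,o=tongs(); J=o+R.apply([.122,0,.015]); print("origin",o,"jaw",J,"ypr",R.as_euler('ZYX',degrees=True)); print("to rook",np.array([.686,.033,.042])-J)
    s=arm.snapshot("scene")
    # jaw outer tops at gap ~53+12
    for q in [(.139,.034,.026),(.105,.033,.026),(.139,-.034,.026),(.105,-.033,.026),(.139,.034,.004),(.139,-.034,.004),(-.1,0,.03)]: print(q,proj(s,o+R.apply(q))[0].round(1))
    crop(s,275,180,110,60,7,"pics/tj.png")
E
python3 tj.py
```

```text
origin [0.38400362 0.01269693 0.11156264] jaw [0.50601053 0.00317828 0.1230825 ] ypr [-4.37170995  1.63120298  0.72872587]
to rook [ 0.17998947  0.02982172 -0.0810825 ]
(0.139, 0.034, 0.026) [295.4 226.2]
(0.105, 0.033, 0.026) [306.  222.1]
(0.139, -0.034, 0.026) [285.  210.4]
(0.105, -0.033, 0.026) [295.6 207.1]
(0.139, 0.034, 0.004) [295.2 231.3]
(0.139, -0.034, 0.004) [285.  215.5]
(-0.1, 0, 0.03) [360.9 192.7]
```

View pics/tj.png

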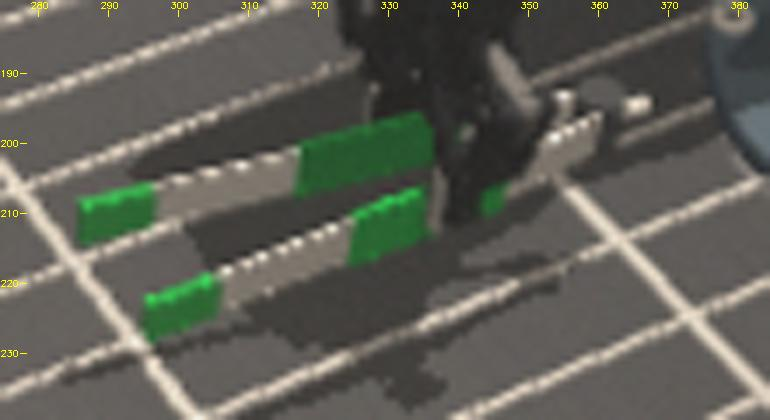

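drive_tool([
  [[-0.9,-1.2,1.3],[0,0.012,-0.02],0.046],
  [[0,0,0],[0,0.012,-0.03],0.046],
  [[0,0,0],[0,0.003,-0.02],0.046],
  [[0,0,0],[0,0,-0.01],0.046],
  [[0,0,0],[0,0,0],0.046],
])

```text
t: 13.65
position: [0.3775, 0.0375, 0.0364]
tool_rot: [179.9, 0.3, 176.9]
wrist_force: [0.5, 0.3, -0.4]
opening: 0.0461
```

```bash
python3 tj.py
```

```text
origin [0.3854437  0.03715343 0.02961918] jaw [0.50726487 0.02981264 0.04427231] ypr [-3.46429644  0.16285873 -0.12933911]
to rook [ 0.17873513  0.00318736 -0.00227231]
(0.139, 0.034, 0.026) [298.5 250.3]
(0.105, 0.033, 0.026) [308.6 246.3]
(0.139, -0.034, 0.026) [288.  234.1]
(0.105, -0.033, 0.026) [298.1 230.8]
(0.139, 0.034, 0.004) [298.1 254.9]
(0.139, -0.034, 0.004) [287.7 238.7]
(-0.1, 0, 0.03) [360.6 216.7]
```

View pics/tj.png

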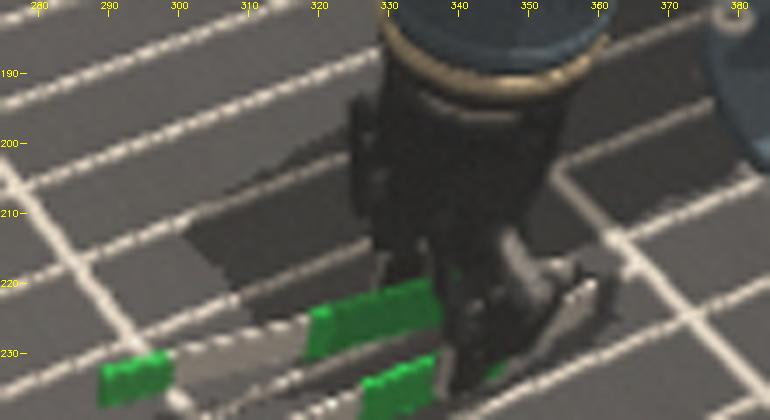

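drive_tool([
  [[0,0,0],[0.025,0.001,-0.001],0.046],
  [[0,0,0],[0.025,0.001,0],0.046],
  [[0,0,0],[0.025,0.001,0],0.046],
  [[0,0,0],[0.015,0,0],0.046],
  [[0,0,0],[0,0,0],0.046],
])

```text
t: 14.2
position: [0.4732, 0.0381, 0.0399]
tool_rot: [179.9, 0.6, 176.7]
wrist_force: [-0.3, 0.1, -1.0]
opening: 0.0462
```

```bash
python3 tj.py; python3 -c "
from h import *
s=arm.snapshot('scene'); crop(s,190,195,130,110,6 and 5,'pics/s12.png')"
```

```text
origin [0.48115588 0.03773367 0.03309923] jaw [0.60286936 0.02983946 0.04834758] ypr [-3.72257805 -0.11665896 -0.0945931 ]
to rook [ 0.08313064  0.00316054 -0.00634758]
(0.139, 0.034, 0.026) [269.7 261.9]
(0.105, 0.033, 0.026) [280.3 257.7]
(0.139, -0.034, 0.026) [260.  244.8]
(0.105, -0.033, 0.026) [270.7 241.3]
(0.139, 0.034, 0.004) [269.6 266.5]
(0.139, -0.034, 0.004) [260.  249.4]
(-0.1, 0, 0.03) [336.  226.9]
```

View pics/s12.png

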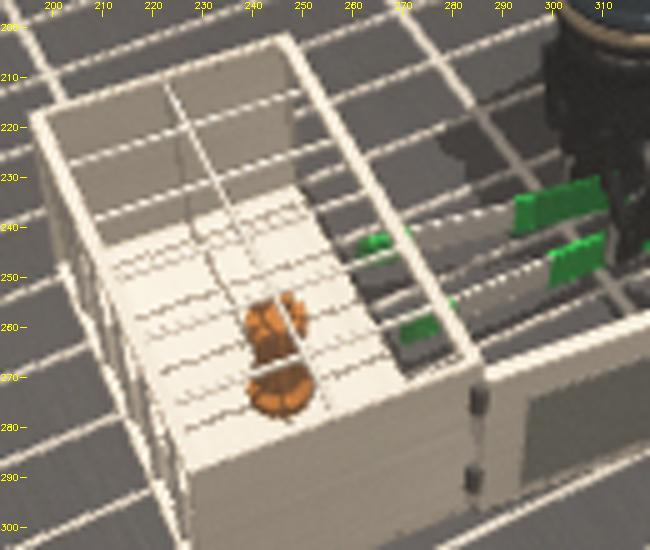

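drive_tool([
  [[0,0.6,0],[0,0.003,-0.008],0.046],
  [[0,0,0],[0.02,0.001,-0.001],0.046],
  [[0,0,0],[0.02,0.001,-0.001],0.046],
  [[0,0,0],[0.015,0,-0.001],0.046],
  [[0,0,0],[0,0,0],0.046],
])

```text
t: 14.8
position: [0.523, 0.0434, 0.0271]
tool_rot: [180.0, -0.4, 176.7]
wrist_force: [-0.3, 0.3, -1.5]
opening: 0.0461
```

```bash
python3 tj.py; python3 -c "
from h import *
s=arm.snapshot('scene'); crop(s,190,195,130,110,6 and 5,'pics/s12.png')"
```

```text
origin [0.53083243 0.04308297 0.02016962] jaw [0.6527861  0.03515733 0.03334096] ypr [-3.73841303  0.85801666 -0.1633705 ]
to rook [ 0.0332139  -0.00215733  0.00865904]
(0.139, 0.034, 0.026) [254.8 273.4]
(0.105, 0.033, 0.026) [265.7 268.9]
(0.139, -0.034, 0.026) [245.6 255.6]
(0.105, -0.033, 0.026) [256.5 252. ]
(0.139, 0.034, 0.004) [255.  277.8]
(0.139, -0.034, 0.004) [245.9 260.1]
(-0.1, 0, 0.03) [322.9 236.4]
```

View pics/s12.png

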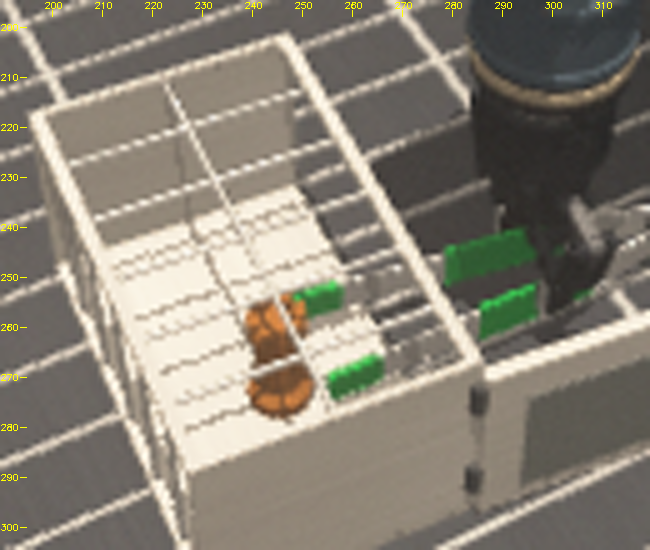

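drive_tool([
  [[0,-0.5,0],[0.012,0,0.002],0.046],
  [[0,0,0],[0.012,0,0.001],0.046],
  [[0,0,0],[0.008,0,0],0.046],
  [[0,0,0],[0,0,0],0.046],
])

```text
t: 15.3
position: [0.553, 0.0434, 0.0307]
tool_rot: [179.9, 0.1, 176.7]
wrist_force: [-0.4, -0.3, -1.3]
opening: 0.046
```

```bash
python3 tj.py; python3 -c "
from h import *
s=arm.snapshot('scene'); crop(s,200,205,120,90,6,'pics/s13.png')"
```

```text
origin [0.56085864 0.04308593 0.02379624] jaw [0.68271032 0.03519277 0.03789825] ypr [-3.72373665  0.42152021 -0.1422918 ]
to rook [ 0.00328968 -0.00219277  0.00410175]
(0.139, 0.034, 0.026) [245.1 276.6]
(0.105, 0.033, 0.026) [256.3 272.1]
(0.139, -0.034, 0.026) [236.2 258.5]
(0.105, -0.033, 0.026) [247.3 254.9]
(0.139, 0.034, 0.004) [245.5 281.1]
(0.139, -0.034, 0.004) [236.6 263.1]
(-0.1, 0, 0.03) [314.8 239.3]
```

View pics/s13.png

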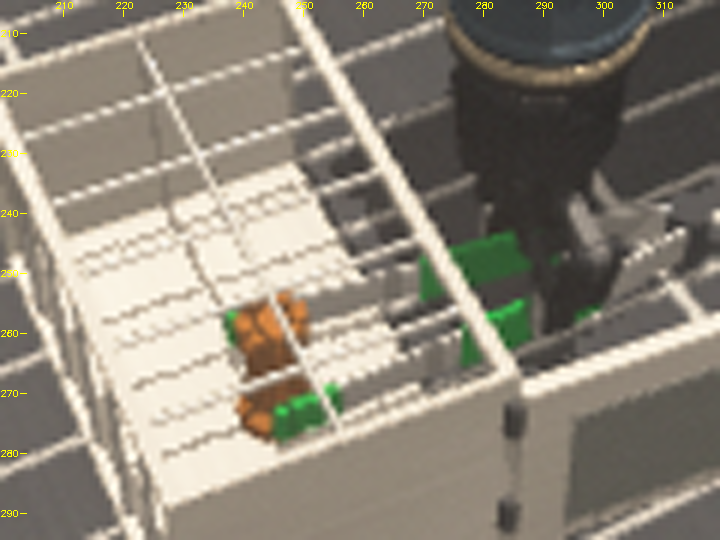

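drive_tool([
  [[0,0,0],[0.002,0,0.001],0.043],
  [[0,0,0],[0,0,0],0.04],
  [[0,0,0],[0,0,0],0.038],
  [[0,0,0],[0,0,0],0.036],
  [[0,0,0],[0,0,0],0.034],
  [[0,0,0],[0,0,0],0.032],
  [[0,0,0],[0,0,0],0.03],
  [[0,0,0],[0,0,0],0.028],
], force=50)

```text
t: 16.2
position: [0.5529, 0.0433, 0.0317]
tool_rot: [180.0, -0.0, 176.7]
wrist_force: [-0.5, -0.5, -1.1]
opening: 0.0325
```

drive_tool([
  [[0,0,0],[0,0,0],0.02],
  [[0,0,0],[0,0,0],0.015],
  [[0,0,0],[0,0,0],0.01],
  [[0,0,0],[0,0,0],0.01],
], force=55)

```text
t: 16.6
position: [0.5529, 0.0433, 0.0317]
tool_rot: [180.0, -0.0, 176.7]
wrist_force: [-0.6, 0.5, 0.0]
opening: 0.0323
```

```bash
python3 tj.py|head -2; python3 -c "
from h import *
s=arm.snapshot('scene'); crop(s,200,205,120,90,6,'pics/s14.png')"
```

```text
origin [0.56076024 0.04299448 0.02485668] jaw [0.682632   0.03510915 0.03878844] ypr [-3.72150562  0.50139667 -0.15896761]
to rook [ 0.003368   -0.00210915  0.00321156]
```

View pics/s14.png

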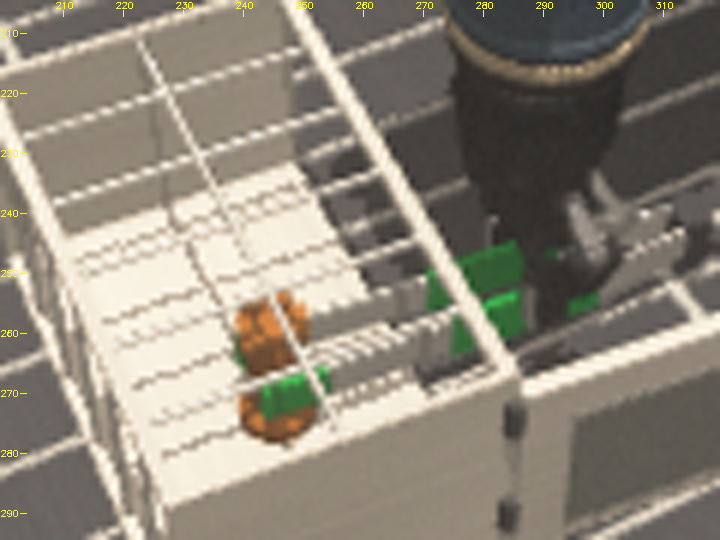

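drive_tool([
  [[0,0,0],[0,0,0.006],0.01],
  [[0,0,0],[0,0,0.008],0.01],
  [[0,0,0],[0,0,0.006],0.01],
  [[0,0,0],[0,0,0],0.01],
  [[0,0,0],[0,0,0],0.01],
], force=65)

```text
t: 17.2
position: [0.5529, 0.0434, 0.0539]
tool_rot: [179.9, 0.0, 176.7]
wrist_force: [1.1, -0.4, -2.2]
opening: 0.0326
```

```bash
python3 tj.py|head -1; python3 -c "
from h import *
s=arm.snapshot('scene'); crop(s,200,205,120,90,6,'pics/s15.png')"
```

```text
origin [0.56082348 0.04307899 0.04704015] jaw [0.68269215 0.03520182 0.06100367] ypr [-3.71642401  0.48650199 -0.14791577]
```

View pics/s15.png

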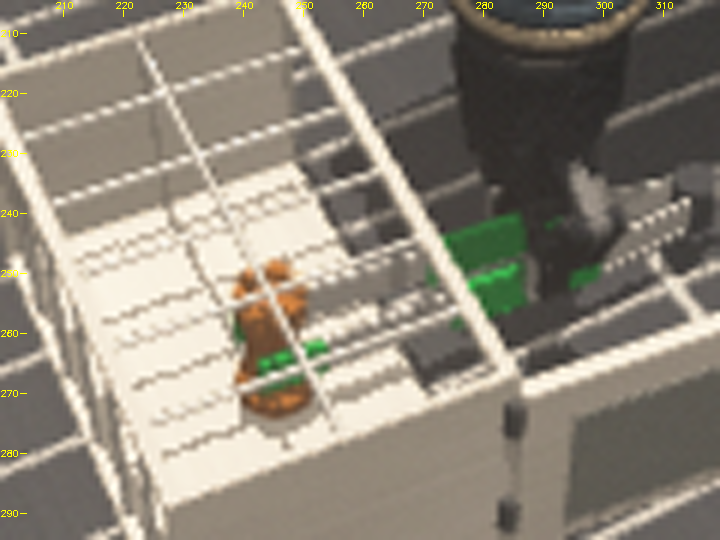

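drive_tool([
  [[0,0,0],[-0.008,0,0],0.01],
  [[0,0,0],[-0.014,0,0],0.01],
  [[0,0,0],[-0.015,0,0],0.01],
  [[0,0,0],[-0.015,0,0],0.01],
  [[0,0,0],[-0.008,0,0],0.01],
])

```text
t: 17.8
position: [0.4885, 0.0432, 0.0521]
tool_rot: [180.0, -0.1, 176.7]
wrist_force: [0.5, 1.0, -2.6]
opening: 0.0323
```

drive_tool([
  [[0,0,0],[-0.008,0,0],0.01],
  [[0,0,0],[-0.014,0,0],0.01],
  [[0,0,0],[-0.018,0,0],0.01],
  [[0,0,0],[-0.018,0,0],0.01],
  [[0,0,0],[-0.018,0,0],0.01],
  [[0,0,0],[-0.018,0,0],0.01],
  [[0,0,0],[-0.01,0,0],0.01],
  [[0,0,0],[0,0,0],0.01],
])

```text
t: 18.6
position: [0.3789, 0.0432, 0.0518]
tool_rot: [180.0, -0.1, 176.7]
wrist_force: [-0.1, -0.5, -1.0]
opening: 0.0323
```

```bash
python3 tj.py|head -1; python3 -c "
from h import *
s=arm.snapshot('scene'); crop(s,220,170,150,110,5,'pics/s16.png')"
```

```text
origin [0.38679464 0.04284249 0.04496138] jaw [0.5086866  0.0349502  0.05871133] ypr [-3.72422211  0.58668321 -0.15954959]
```

View pics/s16.png

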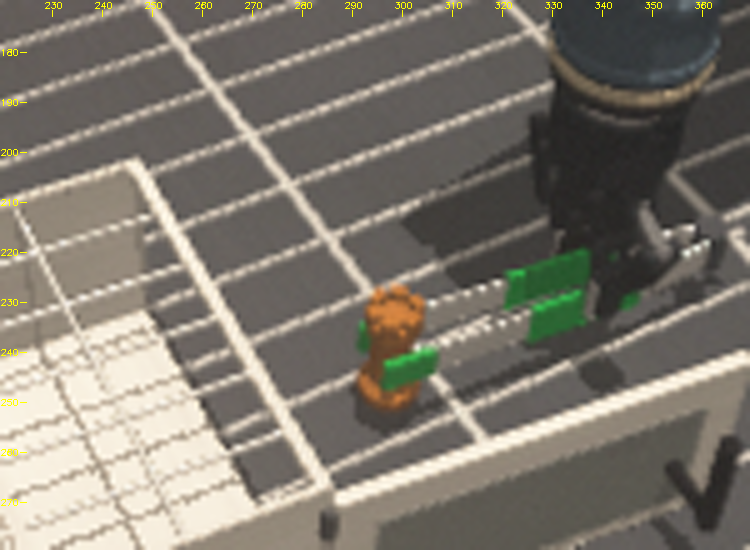

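The rook is out at (297,238), upright in the jaws and clear of the case. Now I'll raise it.

drive_tool([
  [[0,0,0],[0,0,0.01],0.01],
  [[0,0,0],[0,0,0.018],0.01],
  [[0,0,0],[0,0,0.02],0.01],
  [[0,0,0],[0,-0.005,0.02],0.01],
  [[0,0,0],[0,-0.01,0.02],0.01],
  [[0,0,0],[0,-0.01,0.02],0.01],
  [[0,0,0],[0,-0.005,0.015],0.01],
  [[0,0,0],[0,0,0.01],0.01],
])

```text
t: 19.5
position: [0.3849, 0.0121, 0.1947]
tool_rot: [180.0, 0.1, 176.7]
wrist_force: [1.1, -0.9, -1.3]
opening: 0.0323
```

drive_tool([
  [[0,0,0],[0,0,0.005],0.01],
  [[0,0,0],[0,0,0],0.01],
  [[0,0,0],[0,0,0],0.01],
  [[0,0,0],[0,0,0],0.01],
  [[0,0,0],[0,0,0],0.01],
  [[0,0,0],[0,0,0],0.01],
])

```text
t: 20.1
position: [0.3853, 0.013, 0.1996]
tool_rot: [179.9, 0.0, 176.7]
wrist_force: [0.8, 0.8, -1.6]
opening: 0.0323
```

```bash
python3 tj.py|head -1; python3 -c "
from h import *
s=arm.snapshot('scene'); crop(s,260,150,130,100,6,'pics/s17.png'); cv2.imwrite('pics/s17f.png',s['img'][:,:,::-1])
crop(arm.snapshot('top'),100,120,210,160,3,'pics/t17.png',20)
print(arm.state())"
```

```text
origin [0.39319274 0.01265488 0.19273121] jaw [0.51505718 0.00484202 0.20676747] ypr [-3.68652859  0.45236836 -0.1486063 ]
{'t': 20.25, 'joints': array([ 1.87975608e+00, -7.71623321e-01, -2.10920753e+01,  6.95980613e+01,
        5.10280123e-02,  5.17683524e+00]), 'joint_velocities': array([-0.112611  , -0.06319917,  0.26384776,  0.09116863,  0.05690448,
       -0.0128659 ]), 'joint_torque': array([ 5.89010934e-02, -4.73208725e+01,  4.86008799e+01, -7.75259407e-02,
        3.66629640e-03,  2.08158213e-03]), 'position': array([0.38548637, 0.01293278, 0.19984684]), 'tool_rot': array([1.79941828e+02, 7.65501186e-02, 1.76702918e+02]), 'wrist_force': array([ 0.32043459, -0.36376663, -1.75572185]), 'wrist_torque': array([-0.04635078,  0.04767881, -0.04458296]), 'opening': 0.03197545331321469}
```

View pics/s17.png

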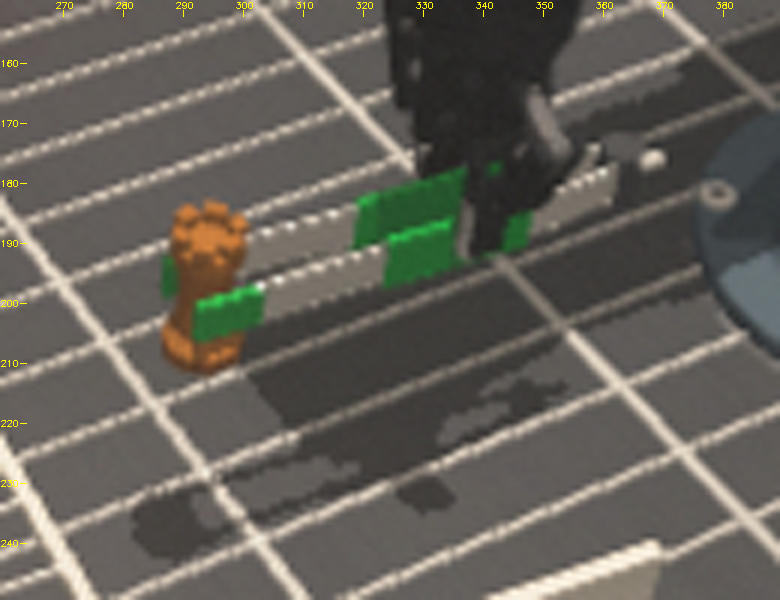

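View pics/s17f.png

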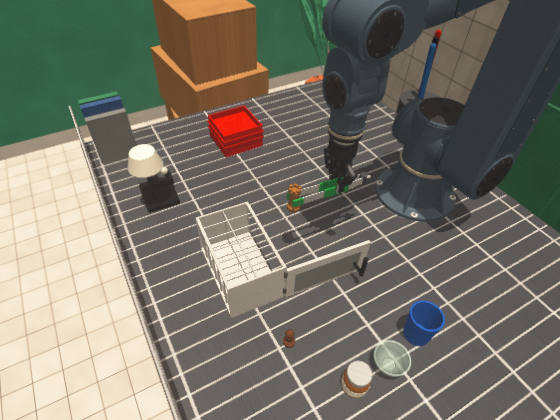

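The rook hangs upright at (294,193), well clear of the shelf with its shadow far below. The door is wide open and the other objects have not moved, so I'm handing in.

```bash
python3 -c "
from rig import arm
print(arm.hand_in()); s=arm.state(); print(s['t'],s['position'],s['opening'])"
```

```text
the job is handed in; nothing more can be done
None
the job is handed in; nothing more can be done
```

I drew the door open by its black handle, released it, picked up the tongs by their green grips and closed them on the rook's waist inside the case. I then lifted the rook about 20 mm, backed it straight out, raised it and handed the job in at about 20 s. The hand-in gives no verdict, so whether it passed is not confirmed.

Last checks before handing in:
- **Rook:** it looked upright in the scene view and the arm was at rest. Its foot was about 17 cm above the shelf, going by the arm pose and the estimated hold on the waist. In the pictures it touched only the tong jaws.
- **Grip:** the fingers held steady at about 32 mm opening with 65 N commanded.
- **Door:** it was left at about 1.6 rad, worked out from the hand's path along the handle arc, and it still looked wide open in the last picture.
- **Bystanders:** they looked unmoved by eye; I did not re-measure their positions.

**Disagreement:** the scene picture put the jaws 2–4 pixels (roughly 5 mm) higher than I calculated from the arm pose. The two fixed cameras also differed by about 4 mm on where the rook stood. I lined the jaws up with the rook in the scene view, and the grasp held.

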